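# Load the carry basket with the one syringe size and hang it up

### The arm

A 6-joint arm with a two-finger parallel gripper is mounted at the origin on the work surface. World frame = base frame: x ahead of the robot, y to its left, z up, the work surface at z = 0. Lengths are in m, angles in rad, forces in N, time in s.
With the tool pointing down it reaches from about 0.35 to 0.925 m from the base axis. Payload 6.4 kg.
Tool frame: the origin (TCP) lies midway between the tips of the shut fingers; the grasp point (between the pads) lies 19 mm behind it; z points along the fingers, y is the line along which they close (so a half turn about z gives the same grasp; the last joint's range is limited). The gripper opens to 94 mm and grips with 3 to 60 N. Pads are 16 mm wide; open, the fingers measure 119 mm over their backs; the gripper's body (75 mm by 177 mm) begins 78 mm behind the grasp point.
Start: joints at [-1.287, 0.245, 1.558, -0, 1.339, -0.174], TCP at [0.287, -0.583, 0.205] pointing down, gripper open.
Joint ranges: [-3.13, 3.13], [-1.02, 2.26], [0.13, 2.54], [-0.95, 4.09], [0.21, 2.88], [-2.74, 2.74]. Speed limits (rad/s): [2.57, 2.57, 3.14, 3.14, 3.14, 3.14].

### API

Orientations are given as a rotation vector (axis times angle).
In Python, from station import r gives the robot as it stands.
- The arm moves only by the tool apply_moves, never from a script. Its argument "steps" is a list of rows, each an object with "xyz": the shift along the tool's x, y, z in mm, a list of three; "rot": the turn, a rotation vector about the tool's x, y, z in rad, a list of three. A call has 1 to 8 rows; each row is the pose to reach, as a shift and turn from the pose commanded when the call began, along the tool's axes at that moment; what a row does not reach only later rows make up. A row lasts 1/10 s, in which the tool goes at most 50 mm and 8.59 degrees, less where a joint would pass 70% of its speed; a pose out of reach is approached as far as the arm can. A call with a gripper value outside its range is refused whole. "claw" is the closure, from -1 (fully open) to 1 (shut), set as the call begins (left out, the last holds). The fingers move at their own pace and stop on an object; "newtons" is the grip in N (left out, the last holds). Time passes only in rows, so rows that repeat a pose let the fingers close. It gives the time, the measured TCP pose, the force, the opening and the grip force at its end, in the units of the state.
- r.sense(): the state, without advancing time (a new reading comes with each control period).
- r.snapshot(name): name is "side" or "top"; returns a dict with "color" (420x560x3 uint8, blue, green, red), "intrinsics" (3x3 intrinsics, pixels), "R" (3x3) and "t" (3): a world point X has camera coordinates R X + t. Camera axes: x right, y down, z forward; pixel columns grow to the right and rows downward; lengths in m; the calibration is good to about 2 mm. A picture is of the moment at which its call begins. There is no depth.
- r.hand_in(): hands the job in; it is judged then, once.
The state is a dict: "time_s": time; "q": joint angles; "dq": joint speeds; "joint_efforts": joint torques, N m; "ee_pos": TCP position; "eef_rot": TCP orientation; "ft_force": force on the tool from outside, world axes, zero at the start; "torque": the same for the moment, N m; "gripper_width": finger opening in m; "grasp_force": force on a finger pad.
Only numpy, scipy, OpenCV 4.12 (cv2) and the standard library are available. Lean on these libraries where they do the work, as an engineer would, in place of code of your own. Each camera call takes 0.05 s, during which the arm holds its last target. There are 200 camera calls.

### The job

The carry basket for the next vaccination station must hold the 20 ml syringes only (the middle of the three sizes, 100 mm long): put every 20 ml syringe from the compartment tray into the basket, and lay every syringe of another size, including any now in the basket, flat in the compartments of the tray. When the basket on the table is sorted, hang it by its handle on both prongs of the stand and let it come to rest, its load still in it; do not knock the pump bottle, the tub of wipes or the vial about.

Things in the scene. Friction and masses are not known exactly. Their poses are not given: they have to be found in the camera images.
- mid0_center (a point): Centre of a 20 ml syringe, the MIDDLE of three sizes of look-alikes: 100 mm long, square collars 22 mm, barrel 17.6 mm thick: white barrel with a black band, black cap, white plunger, lying flat. x runs along it to the cap; the point is half-way along and up; the bare barrel reaches from 22 mm behind to 32 mm ahead of it. About 20 g. Starts in a compartment of the tray. May be absent (then None).
- mid1_center (a point): Centre of a 20 ml syringe, the MIDDLE of three sizes of look-alikes: 100 mm long, square collars 22 mm, barrel 17.6 mm thick: white barrel with a black band, black cap, white plunger, lying flat. x runs along it to the cap; the point is half-way along and up; the bare barrel reaches from 22 mm behind to 32 mm ahead of it. About 20 g. Starts in a compartment of the tray. May be absent (then None).
- mid2_center (a point): Centre of a 20 ml syringe, the MIDDLE of three sizes of look-alikes: 100 mm long, square collars 22 mm, barrel 17.6 mm thick: white barrel with a black band, black cap, white plunger, lying flat. x runs along it to the cap; the point is half-way along and up; the bare barrel reaches from 22 mm behind to 32 mm ahead of it. About 20 g. Starts in a compartment of the tray. May be absent (then None).
- mid3_center (a point): Centre of a 20 ml syringe, the MIDDLE of three sizes of look-alikes: 100 mm long, square collars 22 mm, barrel 17.6 mm thick: white barrel with a black band, black cap, white plunger, lying flat. x runs along it to the cap; the point is half-way along and up; the bare barrel reaches from 22 mm behind to 32 mm ahead of it. About 20 g. Starts in a compartment of the tray. May be absent (then None).
- large_center (a point): Centre of a 30 ml syringe, the LARGEST size (look-alike): 122 mm long, square collars 27 mm, barrel 21.6 mm thick: white barrel with a black band, black cap, white plunger, lying flat. x runs along it to the cap; the point is half-way along and up; the bare barrel reaches from 27 mm behind to 39 mm ahead of it. About 24 g. Starts in a compartment of the tray. May be absent (then None).
- small0_center (a point): Centre of a 10 ml syringe, the SMALLEST size (look-alike): 80 mm long, square collars 18 mm, barrel 14.4 mm thick: white barrel with a black band, black cap, white plunger, lying flat. x runs along it to the cap; the point is half-way along and up; the bare barrel reaches from 18 mm behind to 26 mm ahead of it. About 16 g. Starts in a compartment of the tray. May be absent (then None).
- small1_center (a point): Centre of a 10 ml syringe, the SMALLEST size (look-alike): 80 mm long, square collars 18 mm, barrel 14.4 mm thick: white barrel with a black band, black cap, white plunger, lying flat. x runs along it to the cap; the point is half-way along and up; the bare barrel reaches from 18 mm behind to 26 mm ahead of it. About 16 g. Starts in the basket. May be absent (then None).
- small2_center (a point): Centre of a 10 ml syringe, the SMALLEST size (look-alike): 80 mm long, square collars 18 mm, barrel 14.4 mm thick: white barrel with a black band, black cap, white plunger, lying flat. x runs along it to the cap; the point is half-way along and up; the bare barrel reaches from 18 mm behind to 26 mm ahead of it. About 16 g. Starts in the basket. May be absent (then None).
- tray: Blue-grey compartment tray fixed to the table, 284 mm (x) by 224 mm (y), floor 3 mm thick, outer rim 12 mm and inner ribs 8 mm high above the table. Six compartments centred at x = -69 or +69 mm and y = -72, 0 or +72 mm of its frame, each 134 by 68 mm inside; the syringes lie along its x. Origin: centre of its underside.
- basket: Open metal carry basket, 250 mm (x) by 160 mm (y) outside, walls 45 mm high and 4 mm thick, floor 4 mm thick, about 0.35 kg, loose on the table. A fixed handle spans its middle across y: two upright rods at y = -74 and +74 mm and a level bar 150 mm above the underside, so things go in beside the bar, lying along x. Origin: centre of its underside.
- basket_bar (a point): Middle of the basket's handle bar (10 mm thick, along the basket's y, 148 mm long), on the bar's axis. The two halves of the basket are alike, so it may hang either way round; once hung it swings freely and takes some seconds to come to rest.
- hook_seat (a point): Where the basket bar's axis lies when hung: on two level steel prongs 10 mm thick, at y = -35 and +35 mm, axes 10 mm below this point, which is 220 mm above the table. Their tips, at x = -40 mm, turn up to 15 mm above this point; behind they run to posts at x = +170 mm. Enter along +x (away from the robot) with the bar along y above the tips, then lower.
- stand: The fixed stand that carries the two prongs, its origin on the table straight below hook_seat, with the same axes; turned up to 0.3 rad about the vertical. Its foot lies from x = 150 to 250 mm of its frame.
- sanitizer: Pump bottle, 66 mm across and 230 mm high, beyond the tray; a bystander to leave alone. Origin: centre of its underside.
- wipes: White tub of wipes, 100 mm across, 190 mm high, beyond the basket; a bystander to leave alone. Origin: centre of its underside.
- vial: Glass vial, 32 mm across, 55 mm high, standing beyond the tray and basket; a bystander to leave alone. Origin: centre of its underside.
Things that resemble listed ones, but are neither listed nor needed, are in the scene too. Leave any pink look-alike of the part that bears small1_center alone.

How it is judged:
By the outcome, as a careful person would: the job done as asked, in the order asked, and still so for the second after the job is handed in, with the robot touching nothing.
Of mid0, mid1, mid2, mid3 only 2 to 4 are there at a start; the rules pass over those that are not, and their reading is None.
Of large, small0 only 1 to 2 are there at a start; the rules pass over those that are not, and their reading is None.
Of small1, small2 only 1 to 2 are there at a start; the rules pass over those that are not, and their reading is None.
At some moment in a run one of basket may be knocked a few centimetres aside while the robot is not near it.
Once in a run the grip may slacken for a moment while it holds something.
It also fails if it takes over 210 s, if anything falls off the work surface, if the arm or the gripper's body presses on something with over 40 N, if the wrist force passes 120 N, or if a joint passes its speed limit or range.

## Working session

There is one attempt and no reset: what is moved stays moved. The work goes in short steps, Python scripts to look and compute and a tool call to move; the robot and the scene stay as the last step left them, time stands still between calls to the robot, and variables do not carry over. Pictures are saved under pics/ and viewed, at most 14 in all, crops included, and the job is handed in when it is done.

Besides the shell and the picture viewer there is one more tool, called after "Request:" by a JSON object that holds its "op" and its "data", one argument or row to a line. apply_moves: Moves the arm, as the interface text tells. Its arguments: {"type":"object","properties":{"steps":{"type":"array"},"claw":{"type":"number"},"newtons":{"type":"number"}},"required":["steps"]}

```bash
ls; mkdir -p pics; python3 - <<'E'
from station import r
import cv2,numpy as np
s=r.sense();print(s)
for n in("top","side"):
    d=r.snapshot(n);cv2.imwrite(f"pics/{n}0.png",d["color"]);np.savez(f"{n}0.npz",**d)
    print(n,d["intrinsics"].tolist(),d["R"].tolist(),d["t"].tolist())
E
```

```text
pics
{'time_s': 0.0, 'q': array([-1.28709989e+00,  2.45794843e-01,  1.55899901e+00,  1.80941633e-05,
        1.33870131e+00, -1.74122287e-01]), 'dq': array([ 0.00098789,  0.00101543,  0.00030991,  0.0003478 , -0.00026648,
       -0.00034397]), 'joint_efforts': array([ 8.23640949e-04, -4.15837812e+01, -3.14600587e+01,  6.85148011e-02,
        3.33004107e-02, -1.58655662e-04]), 'ee_pos': array([ 0.28712205, -0.58248111,  0.20436573]), 'eef_rot': array([-3.05779295e+00, -7.12438304e-01,  1.35951875e-04]), 'ft_force': array([-0.47916856,  0.00745984, -0.57613108]), 'torque': array([-0.02451579, -0.01125459,  0.0511244 ]), 'grasp_force': 0.0, 'gripper_width': 0.09437016713695362}
top [[505.6745941704059, 0.0, 289.3539781939052], [0.0, 505.6745941704059, 200.8879723940231], [0.0, 0.0, 1.0]] [[0.006223810057968625, -0.9999519413248217, 0.007574907859655711], [-0.9958080477727257, -0.006888942383206024, -0.0912078640464392], [0.09125566382113055, -0.00697549378616397, -0.9958030660261111]] [-0.03204100822859596, 0.5706507987910314, 1.4317787882735584]
side [[396.381525707209, 0.0, 276.7521204753916], [0.0, 396.381525707209, 215.13731593120707], [0.0, 0.0, 1.0]] [[-0.8802415991453565, -0.4745235484391104, -0.0014591472785412314], [-0.339282808121955, 0.6315137558224163, -0.6971926221066501], [0.3317557885657851, -0.613202885009375, -0.7168823603418301]] [0.4914241941195277, 0.33138964278436905, 0.7747800579129379]
```

View pics/top0.png

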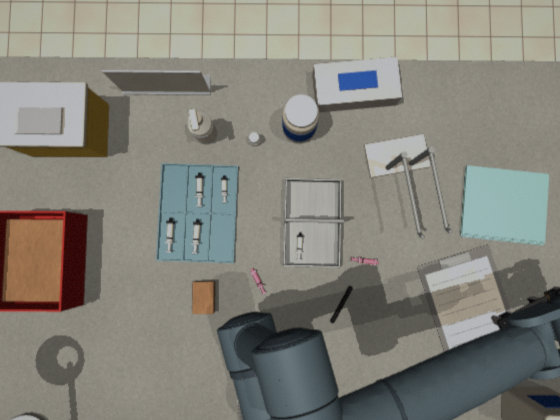

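View pics/side0.png

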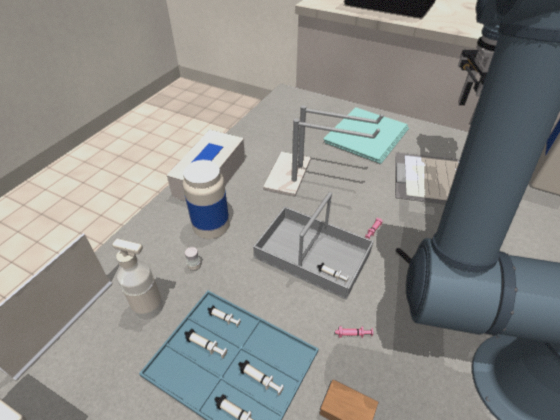

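```bash
cat > h.py <<'E'
import numpy as np,cv2
def load(n): return dict(np.load(n+".npz"))
def ray(d,u,v,z):
    K,R,t=d["intrinsics"],d["R"],d["t"]
    c=-R.T@t; w=R.T@np.linalg.solve(K,np.array([u,v,1.]))
    return c+w*(z-c[2])/w[2]
def proj(d,X):
    p=d["intrinsics"]@(d["R"]@np.array(X,float)+d["t"]); return p[:2]/p[2]
E
python3 - <<'E'
from h import *
d=load("top0");im=d["color"]
hsv=cv2.cvtColor(im,cv2.COLOR_BGR2HSV)
# tray
m=cv2.inRange(hsv,(90,70,60),(115,255,200)); m[:150]=0;m[280:]=0;m[:,:140]=0;m[:,250:]=0
c=max(cv2.findContours(m,0,2)[0],key=cv2.contourArea);rc=cv2.minAreaRect(c);print("tray",rc)
for p in cv2.boxPoints(rc):print(ray(d,*p,0.012).round(4))
print(ray(d,*rc[0],0.012))
tm=np.zeros_like(m);cv2.drawContours(tm,[cv2.convexHull(c)],-1,255,-1);tm=cv2.erode(tm,np.ones((7,7)))
s=cv2.bitwise_and(tm,cv2.inRange(hsv,(0,0,0),(180,60,255)))
s|=cv2.bitwise_and(tm,cv2.inRange(hsv,(0,0,0),(180,255,55)))
for c in cv2.findContours(s,0,2)[0]:
    if cv2.contourArea(c)<60:continue
    pts=c[:,0,:];vx,vy,x0,y0=cv2.fitLine(c,2,0,.01,.01).ravel()
    t=(pts-[x0,y0])@[vx,vy];a=[x0+vx*t.min(),y0+vy*t.min()];b=[x0+vx*t.max(),y0+vy*t.max()]
    A,B=ray(d,*a,.014),ray(d,*b,.014);print("syr",np.round(a),np.round(b),((A+B)/2).round(4),np.linalg.norm(A-B).round(4),cv2.contourArea(c),np.round(cv2.minAreaRect(c)[1],1))
a=cv2.resize(im[155:270,150:350],None,fx=4,fy=4,interpolation=cv2.INTER_CUBIC)
cv2.imwrite("pics/c1.png",a)
e=cv2.resize(im[120:250,350:480],None,fx=4,fy=4,interpolation=cv2.INTER_CUBIC)
cv2.imwrite("pics/c2.png",e)
E
```

```text
tray ((163.0, 170.0), (0.0, 0.0), 0.0)
[0.6602 0.3414 0.012 ]
[0.6602 0.3414 0.012 ]
[0.6602 0.3414 0.012 ]
[0.6602 0.3414 0.012 ]
[0.66023379 0.34141092 0.012     ]
```

View pics/c1.png

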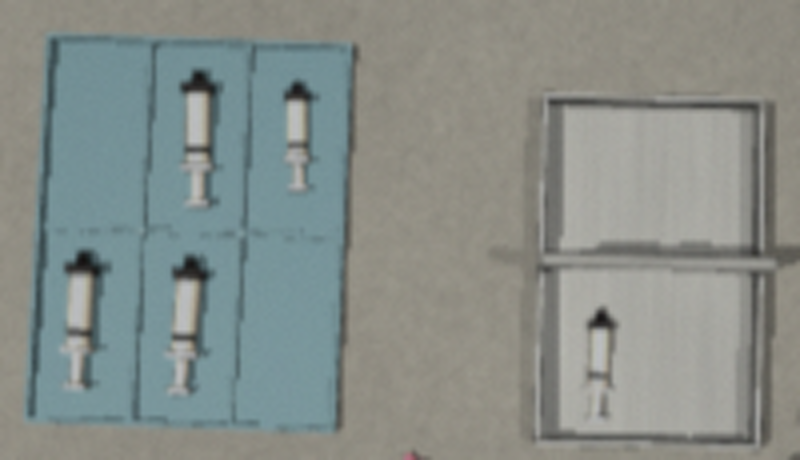

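View pics/c2.png

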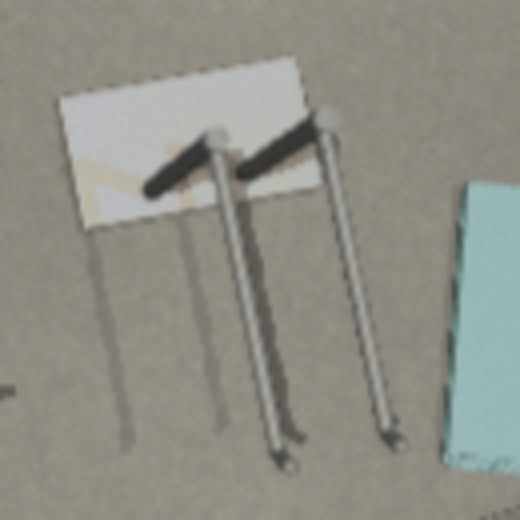

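Candidates, in full-image px. Tray: A (199,189), C (170,235) and D (197,237) each measure about 35 px (~102 mm), so they are mids. B (224,189) is about 27 px (~79 mm), so it is small0. In the basket, E (300,245) is about 27 px, a small. The pink ones at (259,280) and (365,261) are left alone. No large is present. Empty compartments: far-left and near-right.

```bash
cat >> h.py <<'E'
def crop2full(p,o,s=4): return [p[0]/s+o[0]-.375,p[1]/s+o[1]-.375]
def mv(s,xyz,psi):
    """shift (mm, tool axes) and turn about tool z to reach world xyz with tool x at yaw psi, tool down"""
    from scipy.spatial.transform import Rotation as Ro
    R=Ro.from_rotvec(s["eef_rot"]); G=Ro.from_matrix(np.array([[np.cos(psi),np.sin(psi),0],[np.sin(psi),-np.cos(psi),0],[0,0,-1]]))
    print("shift",(R.inv().apply(np.array(xyz)-s["ee_pos"])*1000).round(1).tolist(),"rot",(R.inv()*G).as_rotvec().round(3).tolist())
def syr(d,o,h,T):
    """dark cap..plunger ends in crop px -> centre, length, yaw"""
E
python3 - <<'E'
from h import *
from station import r
d=load("top0");o=(150,155)
def P(p,z,o=o):return ray(d,*crop2full(p,o),z)
for n,a,b,z in [("A",(199,69),(196,208),.014),("C",(83,250),(77,391),.014),("D",(191,255),(179,396),.014),("B",(298,81),(297,191),.012),("E",(602,307),(599,418),.013)]:
    a,b=P(a,z),P(b,z);v=a-b;print(n,((a+b)/2).round(4),np.linalg.norm(v).round(4),"yaw",np.arctan2(v[1],v[0]).round(3))
print("tray",[P(p,.012).round(3).tolist() for p in[(50,37),(353,43),(340,430),(30,417)]])
print("basket",[P(p,.045).round(3).tolist() for p in[(543,95),(770,101),(762,444),(536,440)]])
print("bar",[P(p,.155).round(3).tolist() for p in[(540,262),(775,266)]])
o2=(350,120)
for n,a,b in[("L",(217,150),(275,445)),("R",(327,145),(386,430))]:
    print(n,[P(p,.215,o2).round(3).tolist() for p in(a,b)])
print("tips",[P(p,.235,o2).round(3).tolist() for p in[(290,465),(400,443)]])
print("wipes",ray(d,301,106,.19),"san",ray(d,200,118,.23),"vial",ray(d,254,138,.055))
E
```

```text
A [0.6043 0.2347 0.014 ] 0.1018 yaw 0.001
C [0.4717 0.3164 0.014 ] 0.1015 yaw -0.015
D [0.4685 0.2407 0.014 ] 0.1017 yaw -0.062
B [0.6068 0.1623 0.012 ] 0.0807 yaw 0.009
E [ 0.4438 -0.0592  0.013 ] 0.0798 yaw -0.023
tray [[0.678, 0.344, 0.012], [0.676, 0.123, 0.012], [0.394, 0.128, 0.012], [0.402, 0.351, 0.012]]
basket [[0.634, -0.016, 0.045], [0.63, -0.179, 0.045], [0.387, -0.172, 0.045], [0.389, -0.013, 0.045]]
bar [[0.508, -0.015, 0.155], [0.507, -0.169, 0.155]]
L [[0.667, -0.316, 0.215], [0.481, -0.35, 0.215]]
R [[0.671, -0.386, 0.215], [0.49, -0.42, 0.215]]
tips [[0.468, -0.354, 0.235], [0.482, -0.422, 0.235]]
wipes [ 0.80408419 -0.05591626  0.19      ] san [0.75977312 0.19897355 0.23      ] vial [0.74793477 0.07404287 0.055     ]
```

```bash
python3 - <<'E'
from h import *
from station import r
mv(r.sense(),[.448,-.059,.2],-.02)
E
```

```text
shift [375.7, -398.5, 5.3] rot [-0.002, 0.0, 0.478]
```

Request:
{"op": "apply_moves", "data": {
  "steps": [
    {"xyz":[376,-398,5],"rot":[0,0,0.478]},
    {"xyz":[376,-398,5],"rot":[0,0,0.478]},
    {"xyz":[376,-398,5],"rot":[0,0,0.478]},
    {"xyz":[376,-398,5],"rot":[0,0,0.478]},
    {"xyz":[376,-398,5],"rot":[0,0,0.478]},
    {"xyz":[376,-398,5],"rot":[0,0,0.478]},
    {"xyz":[376,-398,5],"rot":[0,0,0.478]},
    {"xyz":[376,-398,5],"rot":[0,0,0.478]}
  ],
  "claw": 0.27,
  "newtons": 12
}}

```text
time_s: 0.9
ee_pos: [0.4051, -0.1988, 0.2015]
eef_rot: [-3.141, 0.033, -0.0]
ft_force: [0.7, 0.0, 1.3]
gripper_width: 0.0354
grasp_force: 0.0
```

Request:
{"op": "apply_moves", "data": {
  "steps": [
    {"xyz":[0,0,0],"rot":[0,0,0]},
    {"xyz":[0,0,0],"rot":[0,0,0]}
  ]
}}

```text
time_s: 1.1
ee_pos: [0.4053, -0.2002, 0.2016]
eef_rot: [3.141, -0.028, -0.0]
ft_force: [0.3, -0.4, -0.0]
gripper_width: 0.0344
grasp_force: 0.0
```

```bash
python3 - <<'E'
from h import *
from station import r
s=r.sense();print(s["ee_pos"],s["dq"].round(3))
mv(s,[.448,-.059,.2],-.02)
E
```

```text
[ 0.40525567 -0.20016606  0.20164043] [-0.049  0.018 -0.019 -0.001 -0.    -0.   ]
shift [40.2, -141.9, 1.6] rot [0.0, 0.0, 0.002]
```

Request:
{"op": "apply_moves", "data": {
  "steps": [
    {"xyz":[40,-142,2],"rot":[0,0,0]},
    {"xyz":[40,-142,2],"rot":[0,0,0]},
    {"xyz":[40,-142,2],"rot":[0,0,0]},
    {"xyz":[40,-142,60],"rot":[0,0,0]},
    {"xyz":[40,-142,100],"rot":[0,0,0]},
    {"xyz":[40,-142,100],"rot":[0,0,0]},
    {"xyz":[40,-142,100],"rot":[0,0,0]}
  ]
}}

```text
time_s: 1.8
ee_pos: [0.4479, -0.0609, 0.102]
eef_rot: [-3.141, 0.035, 0.002]
ft_force: [-0.0, -0.5, 0.4]
gripper_width: 0.0344
grasp_force: 0.0
```

```bash
python3 - <<'E'
from h import *
from station import r
s=r.sense();print(s["ee_pos"])
mv(s,[.448,-.059,.008],-.02)
a=r.snapshot("side");im=a["color"]
print(proj(a,[.448,-.059,.013]),proj(a,s["ee_pos"]))
b=r.snapshot("top")["color"]
x=cv2.resize(im[190:300,240:400],None,fx=4,fy=4,interpolation=cv2.INTER_CUBIC)
cv2.imwrite("pics/s1.png",x)
E
```

```text
[ 0.44794209 -0.0609251   0.10202918]
shift [0.2, -1.9, 94.0] rot [-0.0, 0.001, -0.002]
[328.91545069 270.64360539] [332.9707266  246.30893281]
```

View pics/s1.png

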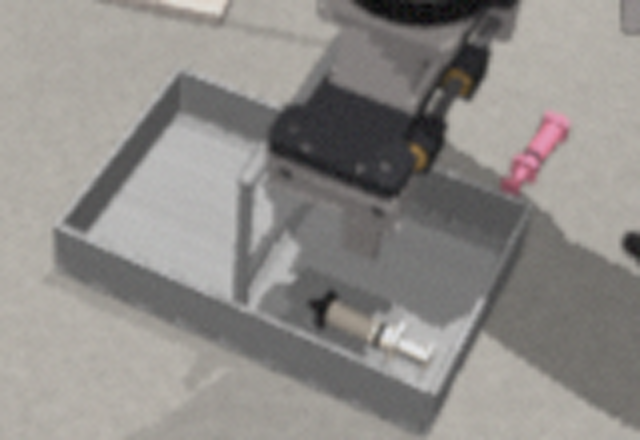

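The crop shows the 10 ml syringe's barrel at about (327,269) against a predicted (329,271), so the estimate is good. Descend and grip.

Request:
{"op": "apply_moves", "data": {
  "steps": [
    {"xyz":[0,-2,40],"rot":[0,0,0]},
    {"xyz":[0,-2,75],"rot":[0,0,0]},
    {"xyz":[0,-2,88],"rot":[0,0,0]},
    {"xyz":[0,-2,93],"rot":[0,0,0]},
    {"xyz":[0,-2,93],"rot":[0,0,0]}
  ]
}}

```text
time_s: 2.4
ee_pos: [0.4494, -0.0584, 0.0102]
eef_rot: [3.141, -0.032, 0.003]
ft_force: [-0.2, -0.2, -0.6]
gripper_width: 0.0341
grasp_force: 0.0
```

Request:
{"op": "apply_moves", "data": {
  "steps": [
    {"xyz":[0,0,0],"rot":[0,0,0]},
    {"xyz":[0,0,0],"rot":[0,0,0]},
    {"xyz":[0,0,0],"rot":[0,0,0]},
    {"xyz":[0,0,0],"rot":[0,0,0]},
    {"xyz":[0,0,0],"rot":[0,0,0]}
  ],
  "claw": 1,
  "newtons": 15
}}

```text
time_s: 2.9
ee_pos: [0.449, -0.058, 0.0098]
eef_rot: [3.141, -0.032, 0.002]
ft_force: [-1.7, -0.2, 6.4]
gripper_width: 0.0135
grasp_force: 15.0
```

Request:
{"op": "apply_moves", "data": {
  "steps": [
    {"xyz":[0,0,-30],"rot":[0,0,0]},
    {"xyz":[0,0,-80],"rot":[0,0,0]},
    {"xyz":[0,0,-130],"rot":[0,0,0]},
    {"xyz":[0,0,-180],"rot":[0,0,0]},
    {"xyz":[0,0,-190],"rot":[0,0,0]},
    {"xyz":[0,0,-190],"rot":[0,0,0]}
  ]
}}

```text
time_s: 3.5
ee_pos: [0.4493, -0.0581, 0.201]
eef_rot: [3.14, -0.032, 0.007]
ft_force: [0.3, -0.5, -0.9]
gripper_width: 0.014
grasp_force: 15.0
```

Request:
{"op": "apply_moves", "data": {
  "steps": [
    {"xyz":[18,-224,0],"rot":[0,0,0]},
    {"xyz":[18,-224,0],"rot":[0,0,0]},
    {"xyz":[18,-224,0],"rot":[0,0,0]},
    {"xyz":[18,-224,0],"rot":[0,0,0]},
    {"xyz":[18,-224,30],"rot":[0,0,0]},
    {"xyz":[18,-224,80],"rot":[0,0,0]},
    {"xyz":[18,-224,130],"rot":[0,0,0]},
    {"xyz":[18,-224,150],"rot":[0,0,0]}
  ]
}}

```text
time_s: 4.3
ee_pos: [0.4641, 0.1655, 0.041]
eef_rot: [3.14, -0.03, -0.021]
ft_force: [0.0, 0.0, -0.0]
gripper_width: 0.0138
grasp_force: 15.0
```

Request:
{"op": "apply_moves", "data": {
  "steps": [
    {"xyz":[0,0,25],"rot":[0,0,0]},
    {"xyz":[0,0,38],"rot":[0,0,0]},
    {"xyz":[0,0,40],"rot":[0,0,0]},
    {"xyz":[0,0,40],"rot":[0,0,0]}
  ]
}}

```text
time_s: 4.7
ee_pos: [0.4695, 0.1657, 0.0076]
eef_rot: [3.141, -0.032, -0.004]
ft_force: [0.9, 0.1, 0.1]
gripper_width: 0.0141
grasp_force: 15.0
```

```bash
python3 - <<'E'
from h import *
from station import r
s=r.sense();print(s["ee_pos"],s["gripper_width"],s["ft_force"])
mv(s,[.472,.166,.0105],-.02)
E
```

```text
[0.4694636  0.16572682 0.00759017] 0.014079632858878009 [0.875413   0.09459785 0.12882901]
shift [2.5, -0.3, -2.9] rot [0.0, 0.003, -0.0]
```

Request:
{"op": "apply_moves", "data": {
  "steps": [
    {"xyz":[0,0,0],"rot":[0,0,0]},
    {"xyz":[0,0,0],"rot":[0,0,0]},
    {"xyz":[0,0,0],"rot":[0,0,0]},
    {"xyz":[0,0,-20],"rot":[0,0,0]},
    {"xyz":[0,0,-60],"rot":[0,0,0]},
    {"xyz":[3,-75,-60],"rot":[0,0,0.04]},
    {"xyz":[3,-75,-60],"rot":[0,0,0.04]},
    {"xyz":[3,-75,-60],"rot":[0,0,0.04]}
  ],
  "claw": 0.27
}}

```text
time_s: 5.5
ee_pos: [0.4756, 0.2431, 0.0699]
eef_rot: [-3.139, 0.089, -0.003]
ft_force: [-0.1, -0.1, 0.2]
gripper_width: 0.034
grasp_force: 0.0
```

```bash
python3 - <<'E'
from h import *
from station import r
s=r.sense();print(s["ee_pos"],s["gripper_width"])
mv(s,[.4735,.2404,.008],-.06)
a=r.snapshot("side");im=a["color"]
print(proj(a,[.4735,.2404,.014]))
cv2.imwrite("pics/s2.png",cv2.resize(im[270:420,130:330],None,fx=4,fy=4,interpolation=cv2.INTER_CUBIC))
E
```

```text
[0.47561106 0.24305147 0.06987657] 0.034003192671867216
shift [-2.1, 2.8, 61.9] rot [-0.001, -0.002, 0.003]
[256.5515721  375.23979718]
```

View pics/s2.png

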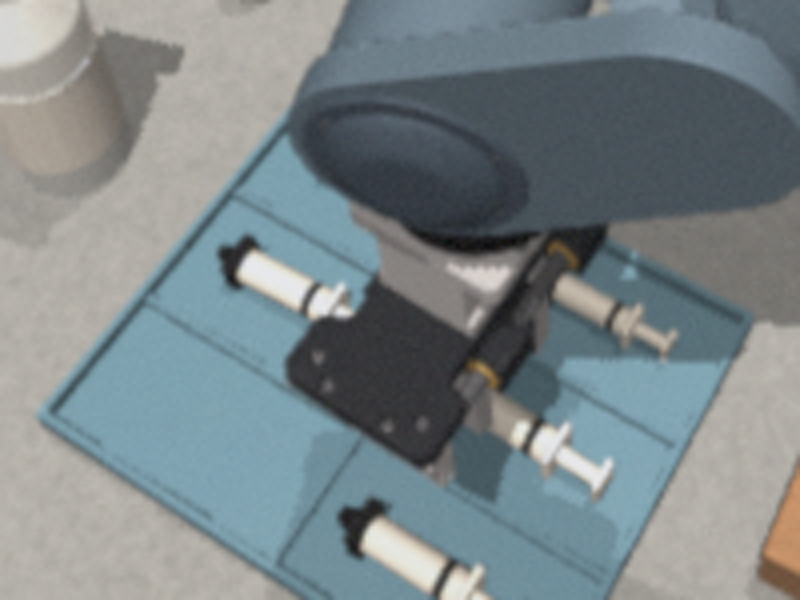

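The 10 ml syringe now lies flat in the near-right compartment, at about (284,349). D is under the gripper. Descend and grip.

Request:
{"op": "apply_moves", "data": {
  "steps": [
    {"xyz":[-2,3,40],"rot":[0,0,0]},
    {"xyz":[-2,3,55],"rot":[0,0,0]},
    {"xyz":[-2,3,61],"rot":[0,0,0]},
    {"xyz":[-2,3,61],"rot":[0,0,0]}
  ]
}}

```text
time_s: 5.95
ee_pos: [0.4724, 0.2372, 0.0071]
eef_rot: [3.14, -0.096, -0.003]
ft_force: [0.4, 0.4, -0.1]
gripper_width: 0.0342
grasp_force: 0.0
```

Request:
{"op": "apply_moves", "data": {
  "steps": [
    {"xyz":[0,0,0],"rot":[0,0,0]},
    {"xyz":[0,0,0],"rot":[0,0,0]},
    {"xyz":[0,0,0],"rot":[0,0,0]},
    {"xyz":[0,0,0],"rot":[0,0,0]},
    {"xyz":[0,0,0],"rot":[0,0,0]}
  ],
  "claw": 1
}}

```text
time_s: 6.45
ee_pos: [0.474, 0.2381, 0.009]
eef_rot: [-3.14, 0.094, -0.003]
ft_force: [0.1, -0.7, 6.6]
gripper_width: 0.0167
grasp_force: 15.0
```

Request:
{"op": "apply_moves", "data": {
  "steps": [
    {"xyz":[0,0,-30],"rot":[0,0,0]},
    {"xyz":[0,0,-80],"rot":[0,0,0]},
    {"xyz":[0,0,-130],"rot":[0,0,0]},
    {"xyz":[0,0,-180],"rot":[0,0,0]},
    {"xyz":[0,0,-195],"rot":[0,0,0]},
    {"xyz":[0,0,-195],"rot":[0,0,0]}
  ]
}}

```text
time_s: 7.05
ee_pos: [0.4744, 0.2384, 0.2056]
eef_rot: [-3.138, 0.094, -0.009]
ft_force: [0.7, -0.3, -0.2]
gripper_width: 0.0173
grasp_force: 15.0
```

```bash
cat >> h.py <<'E'
def bask(d,ref="top0"):
    """shift of the basket since the start, in the top view (template of its near/far end edges)"""
    a=cv2.cvtColor(load(ref)["color"],6);b=cv2.cvtColor(d["color"],6);out=[]
    for x,y in[(283,176),(340,176)]:   # far corners of the rim
        T=a[y-8:y+10,x-9:x+9];W=b[y-30:y+34,x-31:x+31]
        m=cv2.matchTemplate(W,T,cv2.TM_CCOEFF_NORMED);_,v,_,l=cv2.minMaxLoc(m)
        out.append((round(v,2),l[0]-22,l[1]-22))
    return out
E
python3 - <<'E'
from h import *
from station import r
s=r.sense();print(s["ee_pos"],s["gripper_width"])
d=r.snapshot("top");print(bask(d))
mv(s,[.445,-.06,.2],-.02)
E
```

```text
[0.47443966 0.23843645 0.20560635] 0.0172644501968838
[(0.99, 0, 0), (1.0, 0, 0)]
shift [-11.5, 299.7, 5.0] rot [-0.002, -0.005, -0.04]
```

Request:
{"op": "apply_moves", "data": {
  "steps": [
    {"xyz":[-5,333,0],"rot":[0,0,-0.04]},
    {"xyz":[-5,333,0],"rot":[0,0,-0.04]},
    {"xyz":[-5,333,0],"rot":[0,0,-0.04]},
    {"xyz":[-5,333,0],"rot":[0,0,-0.04]},
    {"xyz":[-5,333,0],"rot":[0,0,-0.04]},
    {"xyz":[-5,333,0],"rot":[0,0,-0.04]},
    {"xyz":[-5,333,0],"rot":[0,0,-0.04]},
    {"xyz":[-5,333,5],"rot":[0,0,-0.04]}
  ]
}}

```text
time_s: 7.9
ee_pos: [0.4464, -0.0968, 0.1951]
eef_rot: [-3.14, 0.041, 0.006]
ft_force: [-0.3, -0.7, 0.0]
gripper_width: 0.017
grasp_force: 15.0
```

```bash
python3 - <<'E'
from h import *
from station import r
s=r.sense();print(s["ee_pos"],s["gripper_width"])
mv(s,[.449,-.094,.011],-.02)
d=r.snapshot("top");print(bask(d))
E
```

```text
[ 0.44638178 -0.09682153  0.19509271] 0.017014032112438193
shift [3.3, -2.7, 184.1] rot [-0.001, 0.004, -0.006]
[(0.99, 0, 0), (1.0, 0, 0)]
```

Request:
{"op": "apply_moves", "data": {
  "steps": [
    {"xyz":[3,-2,45],"rot":[0,0,-0.006]},
    {"xyz":[3,-2,95],"rot":[0,0,-0.006]},
    {"xyz":[3,-2,140],"rot":[0,0,-0.006]},
    {"xyz":[3,-2,170],"rot":[0,0,-0.006]},
    {"xyz":[3,-2,180],"rot":[0,0,-0.006]},
    {"xyz":[3,-2,184],"rot":[0,0,-0.006]},
    {"xyz":[3,-2,184],"rot":[0,0,-0.006]}
  ]
}}

```text
time_s: 8.65
ee_pos: [0.4513, -0.0918, 0.0141]
eef_rot: [-3.142, 0.021, -0.0]
ft_force: [0.3, 0.3, 0.1]
gripper_width: 0.0167
grasp_force: 15.0
```

Request:
{"op": "apply_moves", "data": {
  "steps": [
    {"xyz":[0,0,0],"rot":[0,0,0]},
    {"xyz":[0,0,0],"rot":[0,0,0]},
    {"xyz":[0,0,0],"rot":[0,0,0]},
    {"xyz":[0,0,-20],"rot":[0,0,0]},
    {"xyz":[0,0,-65],"rot":[0,0,0]},
    {"xyz":[0,0,-115],"rot":[0,0,0]},
    {"xyz":[0,0,-165],"rot":[0,0,0]},
    {"xyz":[0,0,-190],"rot":[0,0,0]}
  ],
  "claw": 0.27
}}

```text
time_s: 9.45
ee_pos: [0.4529, -0.0931, 0.2095]
eef_rot: [3.138, -0.022, 0.012]
ft_force: [-0.5, -1.0, -0.4]
gripper_width: 0.0346
grasp_force: 0.0
```

```bash
python3 - <<'E'
from h import *
from station import r
s=r.sense();print(s["ee_pos"],s["gripper_width"])
d=r.snapshot("top");print(bask(d))
mv(s,[.4767,.3163,.2],-.02)
E
```

```text
[ 0.45286429 -0.09313018  0.20952309] 0.03462464660500943
[(0.99, 0, 0), (1.0, 0, 0)]
shift [17.9, -409.8, 8.2] rot [0.004, -0.008, 0.006]
```

Request:
{"op": "apply_moves", "data": {
  "steps": [
    {"xyz":[18,-410,10],"rot":[0,0,0.005]},
    {"xyz":[18,-410,10],"rot":[0,0,0.005]},
    {"xyz":[18,-410,10],"rot":[0,0,0.005]},
    {"xyz":[18,-410,10],"rot":[0,0,0.005]},
    {"xyz":[18,-410,10],"rot":[0,0,0.005]},
    {"xyz":[18,-410,10],"rot":[0,0,0.005]},
    {"xyz":[18,-410,10],"rot":[0,0,0.005]},
    {"xyz":[18,-410,10],"rot":[0,0,0.005]}
  ]
}}

```text
time_s: 10.3
ee_pos: [0.4738, 0.3091, 0.194]
eef_rot: [-3.141, 0.03, -0.001]
ft_force: [0.6, -0.3, 0.7]
gripper_width: 0.0345
grasp_force: 0.0
```

Request:
{"op": "apply_moves", "data": {
  "steps": [
    {"xyz":[0,0,0],"rot":[0,0,0]},
    {"xyz":[0,0,0],"rot":[0,0,0]}
  ]
}}

```text
time_s: 10.5
ee_pos: [0.4736, 0.3075, 0.1935]
eef_rot: [3.141, -0.027, -0.001]
ft_force: [-0.1, 0.1, -0.7]
gripper_width: 0.0343
grasp_force: 0.0
```

```bash
python3 - <<'E'
from h import *
from station import r
s=r.sense();print(s["ee_pos"],s["gripper_width"])
mv(s,[.4767,.3163,.008],-.018)
E
```

```text
[0.47364186 0.30754033 0.19353369] 0.03429495391174372
shift [3.0, -8.9, 185.5] rot [0.001, 0.001, 0.001]
```

Request:
{"op": "apply_moves", "data": {
  "steps": [
    {"xyz":[3,-7,45],"rot":[0,0,0]},
    {"xyz":[3,-7,95],"rot":[0,0,0]},
    {"xyz":[3,-7,125],"rot":[0,0,0]},
    {"xyz":[3,-7,135],"rot":[0,0,0]},
    {"xyz":[3,-7,135],"rot":[0,0,0]}
  ],
  "claw": 0.42
}}

```text
time_s: 11.0
ee_pos: [0.4768, 0.3124, 0.0582]
eef_rot: [3.14, -0.033, -0.003]
ft_force: [-0.9, -0.4, 0.1]
gripper_width: 0.0273
grasp_force: 0.0
```

```bash
python3 - <<'E'
from h import *
from station import r
s=r.sense();print(s["ee_pos"],s["gripper_width"])
mv(s,[.4767,.3147,.008],-.018)
E
```

```text
[0.47683212 0.31241217 0.05818593] 0.027265243168326708
shift [-0.1, -2.3, 50.2] rot [0.001, 0.002, -0.003]
```

Request:
{"op": "apply_moves", "data": {
  "steps": [
    {"xyz":[0,-2,20],"rot":[0,0,0]},
    {"xyz":[0,-2,35],"rot":[0,0,0]},
    {"xyz":[0,-2,45],"rot":[0,0,0]},
    {"xyz":[0,-2,49],"rot":[0,0,0]},
    {"xyz":[0,-2,49],"rot":[0,0,0]}
  ]
}}

```text
time_s: 11.5
ee_pos: [0.4773, 0.3158, 0.01]
eef_rot: [3.141, -0.03, -0.001]
ft_force: [-0.5, 0.2, 0.1]
gripper_width: 0.0272
grasp_force: 0.0
```

Request:
{"op": "apply_moves", "data": {
  "steps": [
    {"xyz":[0,0,0],"rot":[0,0,0]},
    {"xyz":[0,0,0],"rot":[0,0,0]},
    {"xyz":[0,0,0],"rot":[0,0,0]},
    {"xyz":[0,0,0],"rot":[0,0,0]},
    {"xyz":[0,0,0],"rot":[0,0,0]}
  ],
  "claw": 1
}}

```text
time_s: 12.0
ee_pos: [0.4779, 0.3162, 0.0108]
eef_rot: [-3.141, 0.03, -0.002]
ft_force: [-0.5, 0.0, 4.4]
gripper_width: 0.0171
grasp_force: 15.0
```

Request:
{"op": "apply_moves", "data": {
  "steps": [
    {"xyz":[0,0,-30],"rot":[0,0,0]},
    {"xyz":[0,0,-80],"rot":[0,0,0]},
    {"xyz":[0,0,-130],"rot":[0,0,0]},
    {"xyz":[0,0,-180],"rot":[0,0,0]},
    {"xyz":[0,0,-195],"rot":[0,0,0]},
    {"xyz":[0,0,-195],"rot":[0,0,0]}
  ]
}}

```text
time_s: 12.6
ee_pos: [0.4788, 0.3166, 0.208]
eef_rot: [-3.139, 0.03, -0.008]
ft_force: [0.1, -0.2, -1.1]
gripper_width: 0.0173
grasp_force: 15.0
```

```bash
python3 - <<'E'
from h import *
from station import r
s=r.sense();print(s["ee_pos"],s["gripper_width"])
d=r.snapshot("top");print(bask(d))
mv(s,[.576,-.06,.2],-.02)
E
```

```text
[0.47875728 0.3165775  0.20798522] 0.01733529173554124
[(0.99, 0, 0), (1.0, 0, 0)]
shift [104.4, 374.7, 7.7] rot [-0.002, -0.005, 0.001]
```

Request:
{"op": "apply_moves", "data": {
  "steps": [
    {"xyz":[105,372,5],"rot":[0,0,0]},
    {"xyz":[105,372,5],"rot":[0,0,0]},
    {"xyz":[105,372,5],"rot":[0,0,0]},
    {"xyz":[105,372,5],"rot":[0,0,0]},
    {"xyz":[105,372,5],"rot":[0,0,0]},
    {"xyz":[105,372,5],"rot":[0,0,0]},
    {"xyz":[105,372,5],"rot":[0,0,0]},
    {"xyz":[105,372,5],"rot":[0,0,0]}
  ]
}}

```text
time_s: 13.45
ee_pos: [0.5736, -0.0604, 0.196]
eef_rot: [-3.14, 0.033, 0.01]
ft_force: [0.9, 0.8, -0.6]
gripper_width: 0.0172
grasp_force: 15.0
```

Request:
{"op": "apply_moves", "data": {
  "steps": [
    {"xyz":[0,0,0],"rot":[0,0,0]},
    {"xyz":[0,0,0],"rot":[0,0,0]}
  ]
}}

```text
time_s: 13.65
ee_pos: [0.5735, -0.0579, 0.1967]
eef_rot: [-3.139, 0.033, 0.009]
ft_force: [1.0, 0.1, -0.6]
gripper_width: 0.0172
grasp_force: 15.0
```

```bash
python3 - <<'E'
from h import *
from station import r
s=r.sense();print(s["ee_pos"],s["gripper_width"])
mv(s,[.577,-.057,.013],-.02)
d=r.snapshot("side");cv2.imwrite("pics/s3.png",d["color"][150:310,160:400])
print(bask(r.snapshot("top")))
E
```

```text
[ 0.5735211  -0.05793299  0.19667887] 0.017170006773379237
shift [4.5, -0.6, 183.7] rot [-0.002, 0.006, -0.001]
[(0.64, -22, -7), (0.5, -5, -15)]
```

View pics/s3.png

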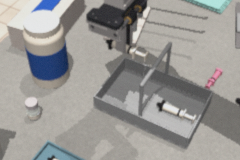

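The side view shows the basket in place, with D lying flat in its near half at about (337,260). Lower C into the far half.

Request:
{"op": "apply_moves", "data": {
  "steps": [
    {"xyz":[3,-1,45],"rot":[0,0,0]},
    {"xyz":[3,-1,95],"rot":[0,0,0]},
    {"xyz":[3,-1,140],"rot":[0,0,0]},
    {"xyz":[3,-1,170],"rot":[0,0,0]},
    {"xyz":[3,-1,180],"rot":[0,0,0]},
    {"xyz":[3,-1,183],"rot":[0,0,0]},
    {"xyz":[3,-1,183],"rot":[0,0,0]}
  ]
}}

```text
time_s: 14.45
ee_pos: [0.5791, -0.0567, 0.0183]
eef_rot: [3.141, -0.029, 0.003]
ft_force: [0.9, 0.8, 0.3]
gripper_width: 0.0173
grasp_force: 15.0
```

Request:
{"op": "apply_moves", "data": {
  "steps": [
    {"xyz":[0,0,0],"rot":[0,0,0]},
    {"xyz":[0,0,0],"rot":[0,0,0]},
    {"xyz":[0,0,0],"rot":[0,0,0]},
    {"xyz":[0,0,-20],"rot":[0,0,0]},
    {"xyz":[0,0,-65],"rot":[0,0,0]},
    {"xyz":[0,0,-115],"rot":[0,0,0]},
    {"xyz":[0,0,-165],"rot":[0,0,0]},
    {"xyz":[0,0,-190],"rot":[0,0,0]}
  ],
  "claw": 0.27
}}

```text
time_s: 15.25
ee_pos: [0.5803, -0.0577, 0.2133]
eef_rot: [3.139, -0.03, 0.013]
ft_force: [0.3, 0.7, 0.4]
gripper_width: 0.0342
grasp_force: 0.0
```

```bash
python3 - <<'E'
from h import *
from station import r
s=r.sense();print(s["ee_pos"],s["gripper_width"])
mv(s,[.609,.2347,.2],-.01)
E
```

```text
[ 0.58033422 -0.05770972  0.21330962] 0.03424584173869132
shift [22.9, -292.9, 12.8] rot [0.002, -0.008, -0.009]
```

Request:
{"op": "apply_moves", "data": {
  "steps": [
    {"xyz":[23,-293,13],"rot":[0,0,-0.008]},
    {"xyz":[23,-293,13],"rot":[0,0,-0.008]},
    {"xyz":[23,-293,13],"rot":[0,0,-0.008]},
    {"xyz":[23,-293,13],"rot":[0,0,-0.008]},
    {"xyz":[23,-293,13],"rot":[0,0,-0.008]},
    {"xyz":[23,-293,30],"rot":[0,0,-0.008]},
    {"xyz":[23,-293,80],"rot":[0,0,-0.008]},
    {"xyz":[23,-293,130],"rot":[0,0,-0.008]}
  ]
}}

```text
time_s: 16.05
ee_pos: [0.608, 0.2374, 0.0777]
eef_rot: [-3.141, 0.013, -0.007]
ft_force: [0.2, -1.1, 0.4]
gripper_width: 0.034
grasp_force: 0.0
```

Request:
{"op": "apply_moves", "data": {
  "steps": [
    {"xyz":[0,0,0],"rot":[0,0,0]},
    {"xyz":[0,0,20],"rot":[0,0,0]},
    {"xyz":[0,0,20],"rot":[0,0,0]},
    {"xyz":[0,0,20],"rot":[0,0,0]}
  ]
}}

```text
time_s: 16.45
ee_pos: [0.6081, 0.2354, 0.0596]
eef_rot: [-3.141, 0.018, -0.004]
ft_force: [-0.1, 0.7, 0.6]
gripper_width: 0.0344
grasp_force: 0.0
```

```bash
python3 - <<'E'
from h import *
from station import r
s=r.sense();print(s["ee_pos"],s["gripper_width"])
mv(s,[.609,.2347,.008],-.01)
d=r.snapshot("top");print(bask(d))
E
```

```text
[0.60812178 0.23539265 0.05957426] 0.03440634170042585
shift [0.7, 0.7, 51.6] rot [-0.001, -0.003, -0.002]
[(0.99, 0, 0), (1.0, 0, 0)]
```

Request:
{"op": "apply_moves", "data": {
  "steps": [
    {"xyz":[0,0,25],"rot":[0,0,0]},
    {"xyz":[0,0,40],"rot":[0,0,0]},
    {"xyz":[0,0,50],"rot":[0,0,0]},
    {"xyz":[0,0,50],"rot":[0,0,0]}
  ]
}}

```text
time_s: 16.9
ee_pos: [0.6058, 0.2352, 0.0058]
eef_rot: [3.141, -0.018, -0.004]
ft_force: [-0.3, 0.3, 0.7]
gripper_width: 0.0343
grasp_force: 0.0
```

Request:
{"op": "apply_moves", "data": {
  "steps": [
    {"xyz":[0,0,0],"rot":[0,0,0]},
    {"xyz":[0,0,0],"rot":[0,0,0]},
    {"xyz":[0,0,0],"rot":[0,0,0]},
    {"xyz":[0,0,0],"rot":[0,0,0]},
    {"xyz":[0,0,0],"rot":[0,0,0]}
  ],
  "claw": 1
}}

```text
time_s: 17.4
ee_pos: [0.6076, 0.2356, 0.0081]
eef_rot: [-3.141, 0.018, -0.003]
ft_force: [-0.1, 0.4, 3.7]
gripper_width: 0.0175
grasp_force: 15.0
```

Request:
{"op": "apply_moves", "data": {
  "steps": [
    {"xyz":[0,0,-30],"rot":[0,0,0]},
    {"xyz":[0,0,-80],"rot":[0,0,0]},
    {"xyz":[0,0,-130],"rot":[0,0,0]},
    {"xyz":[0,0,-180],"rot":[0,0,0]},
    {"xyz":[0,0,-195],"rot":[0,0,0]},
    {"xyz":[0,0,-195],"rot":[0,0,0]}
  ]
}}

```text
time_s: 18.0
ee_pos: [0.6084, 0.2358, 0.2054]
eef_rot: [-3.14, 0.017, -0.009]
ft_force: [-0.1, -1.2, 0.6]
gripper_width: 0.0171
grasp_force: 15.0
```

```bash
python3 - <<'E'
from h import *
from station import r
s=r.sense();print(s["ee_pos"],s["gripper_width"])
d=r.snapshot("top");print(bask(d));cv2.imwrite("pics/t4.png",cv2.resize(d["color"][160:280,150:350],None,fx=4,fy=4,interpolation=cv2.INTER_CUBIC))
mv(s,[.578,-.13,.2],-.02)
E
```

```text
[0.60843043 0.23581509 0.20535858] 0.017120426246719462
[(0.63, 0, 0), (1.0, 0, 0)]
shift [-26.4, 366.1, 4.7] rot [-0.001, -0.006, 0.009]
```

View pics/t4.png

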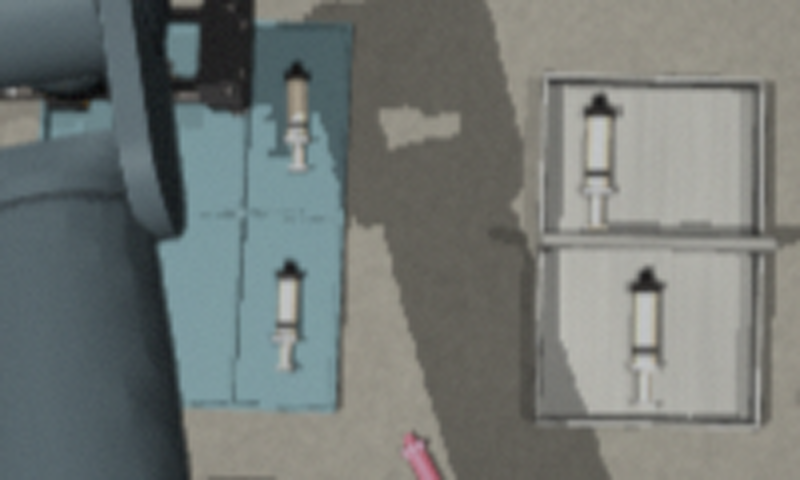

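The top crop shows two smalls flat in the tray's right column, at (224,189) and (222,239), and two mids in the basket at (300,200) and (311,244). Place A in the far half on the right side.

Request:
{"op": "apply_moves", "data": {
  "steps": [
    {"xyz":[-26,366,5],"rot":[0,0,0.009]},
    {"xyz":[-26,366,5],"rot":[0,0,0.009]},
    {"xyz":[-26,366,5],"rot":[0,0,0.009]},
    {"xyz":[-26,366,5],"rot":[0,0,0.009]},
    {"xyz":[-26,366,5],"rot":[0,0,0.009]},
    {"xyz":[-26,366,5],"rot":[0,0,0.009]},
    {"xyz":[-26,366,5],"rot":[0,0,0.009]},
    {"xyz":[-26,366,5],"rot":[0,0,0.009]}
  ]
}}

```text
time_s: 18.85
ee_pos: [0.5743, -0.1334, 0.1931]
eef_rot: [-3.14, 0.039, 0.009]
ft_force: [0.5, 0.0, -1.0]
gripper_width: 0.0172
grasp_force: 15.0
```

Request:
{"op": "apply_moves", "data": {
  "steps": [
    {"xyz":[0,0,0],"rot":[0,0,0]},
    {"xyz":[0,0,0],"rot":[0,0,0]}
  ]
}}

```text
time_s: 19.05
ee_pos: [0.5759, -0.129, 0.195]
eef_rot: [-3.139, 0.031, 0.005]
ft_force: [0.3, 0.8, 0.2]
gripper_width: 0.0169
grasp_force: 15.0
```

```bash
python3 - <<'E'
from h import *
from station import r
s=r.sense();print(s["ee_pos"],s["gripper_width"])
mv(s,[.578,-.13,.011],-.02)
d=r.snapshot("side");a=load("side0")
w=lambda x:cv2.cvtColor(x["color"],6)[225:300,245:330].astype(float)
g=cv2.phaseCorrelate(w(a),w(d));print(g)
E
```

```text
[ 0.5759137  -0.12896999  0.19497211] 0.016852147106829536
shift [2.7, 1.4, 184.0] rot [-0.002, 0.003, -0.0]
((-0.0415486850254112, 0.5727439325646202), 0.3708790335389586)
```

Request:
{"op": "apply_moves", "data": {
  "steps": [
    {"xyz":[2,1,45],"rot":[0,0,0]},
    {"xyz":[2,1,95],"rot":[0,0,0]},
    {"xyz":[2,1,140],"rot":[0,0,0]},
    {"xyz":[2,1,170],"rot":[0,0,0]},
    {"xyz":[2,1,182],"rot":[0,0,0]},
    {"xyz":[2,1,186],"rot":[0,0,0]},
    {"xyz":[2,1,186],"rot":[0,0,0]}
  ]
}}

```text
time_s: 19.8
ee_pos: [0.5796, -0.1308, 0.012]
eef_rot: [3.141, -0.03, 0.002]
ft_force: [-0.5, 0.4, 1.2]
gripper_width: 0.0172
grasp_force: 15.0
```

Request:
{"op": "apply_moves", "data": {
  "steps": [
    {"xyz":[0,0,0],"rot":[0,0,0]},
    {"xyz":[0,0,0],"rot":[0,0,0]},
    {"xyz":[0,0,0],"rot":[0,0,0]},
    {"xyz":[0,0,-20],"rot":[0,0,0]},
    {"xyz":[0,0,-65],"rot":[0,0,0]},
    {"xyz":[0,0,-115],"rot":[0,0,0]},
    {"xyz":[0,0,-165],"rot":[0,0,0]},
    {"xyz":[0,0,-215],"rot":[0,0,0]}
  ],
  "claw": 0.27
}}

```text
time_s: 20.6
ee_pos: [0.5785, -0.1313, 0.2288]
eef_rot: [3.141, -0.032, 0.002]
ft_force: [1.1, -0.3, -0.3]
gripper_width: 0.0343
grasp_force: 0.0
```

Request:
{"op": "apply_moves", "data": {
  "steps": [
    {"xyz":[-120,-30,-20],"rot":[0,0,-0.75]},
    {"xyz":[-120,-30,-20],"rot":[0,0,-0.75]},
    {"xyz":[-120,-30,-20],"rot":[0,0,-0.75]},
    {"xyz":[-120,-30,-20],"rot":[0,0,-0.75]},
    {"xyz":[-120,-30,-20],"rot":[0,0,-0.75]},
    {"xyz":[-120,-30,-20],"rot":[0,0,-0.75]}
  ]
}}

```text
time_s: 21.2
ee_pos: [0.4592, -0.0989, 0.2468]
eef_rot: [2.934, 1.12, 0.002]
ft_force: [-0.0, -0.8, -0.3]
gripper_width: 0.0342
grasp_force: 0.0
```

```bash
python3 - <<'E'
from h import *
from station import r
s=r.sense();print(s["ee_pos"],s["gripper_width"],s["q"].round(2))
mv(s,[.36,-.05,.235],1.57)
a=r.snapshot("side");np.savez("side1.npz",**a)
cv2.imwrite("pics/s5.png",cv2.resize(a["color"][100:300,220:420],None,fx=3,fy=3,interpolation=cv2.INTER_CUBIC))
E
```

```text
[ 0.45923708 -0.09894809  0.24678965] 0.03422627269164342 [-0.45 -0.23  1.96  0.    1.41  0.39]
shift [-41.4, -102.6, 11.6] rot [0.002, 0.0, -0.841]
```

View pics/s5.png

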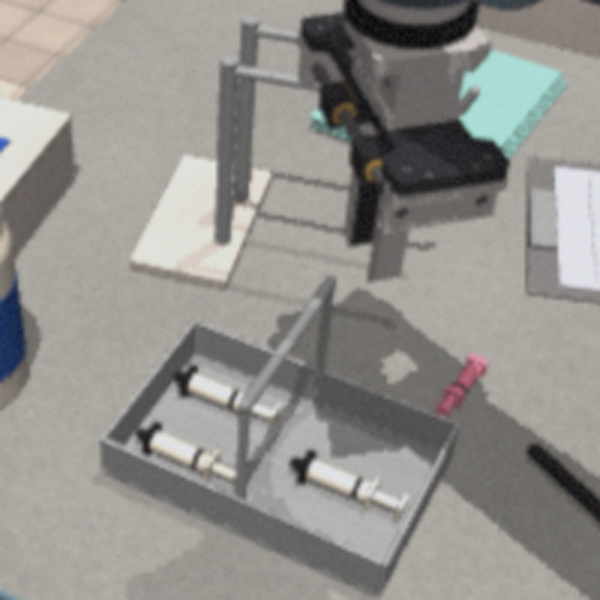

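All three mids lie in the basket, at about (290,230), (278,248) and (337,260) in the side view. I check the bar and prongs across both views.

```bash
python3 - <<'E'
from h import *
a=load("side1");t=load("top0");s0=load("side0")
print("bar",proj(a,[.509,-.020,.15]),proj(a,[.507,-.168,.15]))
def P(p):return crop2full(p,(350,120))
def tri(pt,ps):
    M=lambda d:d["intrinsics"]@np.c_[d["R"],d["t"]]
    X=cv2.triangulatePoints(M(t),M(s0),np.array(pt,float),np.array(ps,float))[:,0];return X[:3]/X[3]
yaw=.185;c,s=np.cos(yaw),np.sin(yaw);S=np.array([.514,-.381])
for x,y,z in[(-40,35,.235),(-40,-35,.235),(170,35,.21),(170,-35,.21)]:
    w=[S[0]+(x*c-y*s)/1e3,S[1]+(x*s+y*c)/1e3,z];print((x,y),proj(t,w).round(1),proj(s0,w).round(1))
print(P((290,465)),P((400,443)),P((217,135)),P((325,118)))
cv2.imwrite("pics/s6.png",cv2.resize(s0["color"][90:200,270:400],None,fx=5,fy=5,interpolation=cv2.INTER_CUBIC))
E
```

```text
bar [301.35279055 234.52035624] [329.39771407 193.46966773]
(-40, 35) [422.2 235.6] [376.7 128.1]
(-40, -35) [450.  230.6] [380.4 113.6]
(170, 35) [403.  154.4] [294.6 122.6]
(170, -35) [429.9 149.7] [301.6 109.2]
[422.125, 235.875] [449.625, 230.375] [403.875, 153.375] [430.875, 149.125]
```

View pics/s6.png

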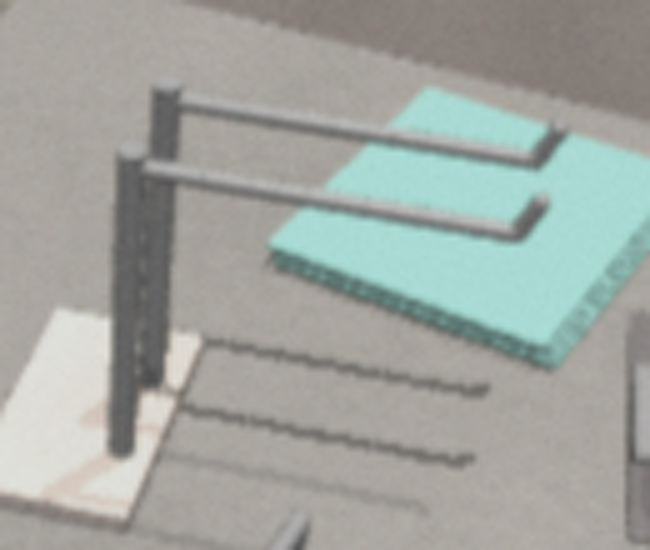

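The prong tips at (378,129) and (381,116) and the bar ends at (301,235) and (331,194) agree with the estimates to 1–2 px. So the bar middle is (.508,-.094,.150), and the seat is (.514,-.381) with yaw .185.

```bash
python3 - <<'E'
from h import *
from station import r
mv(r.sense(),[.508,-.094,.21],1.555)
E
```

```text
shift [39.7, 28.6, 36.6] rot [0.001, 0.0, -0.828]
```

Request:
{"op": "apply_moves", "data": {
  "steps": [
    {"xyz":[40,29,30],"rot":[0,0,-0.828]},
    {"xyz":[40,29,30],"rot":[0,0,-0.828]},
    {"xyz":[40,29,30],"rot":[0,0,-0.828]},
    {"xyz":[40,29,30],"rot":[0,0,-0.828]},
    {"xyz":[40,29,30],"rot":[0,0,-0.828]},
    {"xyz":[40,29,30],"rot":[0,0,-0.828]},
    {"xyz":[40,29,37],"rot":[0,0,-0.828]},
    {"xyz":[40,29,37],"rot":[0,0,-0.828]}
  ],
  "claw": -0.1
}}

```text
time_s: 22.05
ee_pos: [0.5079, -0.0936, 0.2078]
eef_rot: [-2.238, -2.202, 0.001]
ft_force: [-1.2, 0.8, 0.4]
gripper_width: 0.0516
grasp_force: 0.0
```

```bash
python3 - <<'E'
from h import *
from station import r
s=r.sense();print(s["ee_pos"],s["gripper_width"],s["q"].round(2))
mv(s,[.508,-.094,.132],1.555)
a=r.snapshot("top");print(bask(a))
b=r.snapshot("side");w=lambda x:cv2.cvtColor(x["color"],6)[225:300,245:345].astype(float)
print(cv2.phaseCorrelate(w(load("side1")),w(b)))
E
```

```text
[ 0.50790982 -0.09361442  0.20779156] 0.051571804382048024 [-0.4  -0.07  1.89  0.    1.32 -0.39]
shift [-0.4, 0.2, 75.8] rot [-0.002, -0.001, -0.001]
[(0.93, 0, 0), (0.55, 11, 20)]
((-0.002088649371209783, 0.5457013382816811), 0.8927554542014718)
```

Request:
{"op": "apply_moves", "data": {
  "steps": [
    {"xyz":[0,0,30],"rot":[0,0,0]},
    {"xyz":[0,0,55],"rot":[0,0,0]},
    {"xyz":[0,0,70],"rot":[0,0,0]},
    {"xyz":[0,0,76],"rot":[0,0,0]},
    {"xyz":[0,0,76],"rot":[0,0,0]}
  ]
}}

```text
time_s: 22.65
ee_pos: [0.5083, -0.0938, 0.1327]
eef_rot: [-2.236, -2.206, 0.001]
ft_force: [0.1, 0.3, -0.0]
gripper_width: 0.0517
grasp_force: 0.0
```

Request:
{"op": "apply_moves", "data": {
  "steps": [
    {"xyz":[0,0,0],"rot":[0,0,0]},
    {"xyz":[0,0,0],"rot":[0,0,0]},
    {"xyz":[0,0,0],"rot":[0,0,0]},
    {"xyz":[0,0,0],"rot":[0,0,0]},
    {"xyz":[0,0,0],"rot":[0,0,0]},
    {"xyz":[0,0,0],"rot":[0,0,0]},
    {"xyz":[0,0,0],"rot":[0,0,0]}
  ],
  "claw": 1,
  "newtons": 50
}}

```text
time_s: 23.35
ee_pos: [0.5088, -0.0939, 0.1333]
eef_rot: [2.235, 2.206, 0.001]
ft_force: [0.5, 0.5, 0.7]
gripper_width: 0.0087
grasp_force: 50.0
```

Request:
{"op": "apply_moves", "data": {
  "steps": [
    {"xyz":[0,0,-5],"rot":[0,0,0]},
    {"xyz":[0,0,-12],"rot":[0,0,0]},
    {"xyz":[0,0,-20],"rot":[0,0,0]},
    {"xyz":[0,0,-30],"rot":[0,0,0]},
    {"xyz":[0,0,-30],"rot":[0,0,0]}
  ]
}}

```text
time_s: 23.85
ee_pos: [0.5096, -0.0943, 0.1651]
eef_rot: [2.233, 2.205, 0.002]
ft_force: [0.8, 0.8, -4.1]
gripper_width: 0.0086
grasp_force: 50.0
```

```bash
python3 - <<'E'
from h import *
from station import r
s=r.sense();print(s["ee_pos"],s["gripper_width"],s["grasp_force"],s["ft_force"])
mv(s,[.508,-.094,.24],1.555)
mv(s,[.36,-.20,.24],1.756)
mv(s,[.40,-.40,.24],1.756)
b=r.snapshot("side");cv2.imwrite("pics/s7.png",b["color"][100:320,220:440])
E
```

```text
[ 0.5096047  -0.09426766  0.16514166] 0.008586038842678648 49.997109174728394 [ 0.77621522  0.8468023  -4.09701527]
shift [0.1, -1.4, -74.9] rot [0.003, 0.001, 0.003]
shift [-107.8, -148.0, -75.2] rot [0.003, 0.002, -0.198]
shift [-307.2, -105.4, -74.8] rot [0.003, 0.002, -0.198]
```

View pics/s7.png

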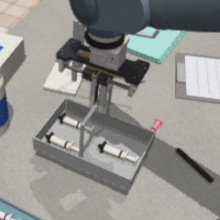

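The basket is held level with the load in it, at 4.1 N. Raise it and bring it round in front of the prongs.

Request:
{"op": "apply_moves", "data": {
  "steps": [
    {"xyz":[0,-1,-10],"rot":[0,0,0]},
    {"xyz":[0,-1,-30],"rot":[0,0,0]},
    {"xyz":[0,-1,-50],"rot":[0,0,0]},
    {"xyz":[0,-1,-70],"rot":[0,0,0]},
    {"xyz":[-5,-10,-80],"rot":[0,0,0]},
    {"xyz":[-18,-25,-82],"rot":[0,0,0]},
    {"xyz":[-35,-42,-82],"rot":[0,0,0]},
    {"xyz":[-53,-60,-82],"rot":[0,0,0]}
  ]
}}

```text
time_s: 24.7
ee_pos: [0.4463, -0.1464, 0.2447]
eef_rot: [-2.234, -2.207, 0.001]
ft_force: [0.2, 0.2, -5.4]
gripper_width: 0.0086
grasp_force: 50.0
```

Request:
{"op": "apply_moves", "data": {
  "steps": [
    {"xyz":[-18,-18,0],"rot":[0,0,-0.02]},
    {"xyz":[-36,-36,0],"rot":[0,0,-0.04]},
    {"xyz":[-56,-50,0],"rot":[0,0,-0.06]},
    {"xyz":[-78,-57,0],"rot":[0,0,-0.08]},
    {"xyz":[-100,-58,0],"rot":[0,0,-0.1]},
    {"xyz":[-122,-58,0],"rot":[0,0,-0.12]},
    {"xyz":[-144,-58,0],"rot":[0,0,-0.14]},
    {"xyz":[-166,-58,0],"rot":[0,0,-0.16]}
  ]
}}

```text
time_s: 25.5
ee_pos: [0.3866, -0.3119, 0.2446]
eef_rot: [-2.051, -2.378, -0.0]
ft_force: [1.5, 0.3, -4.5]
gripper_width: 0.0084
grasp_force: 50.0
```

```bash
python3 - <<'E'
from h import *
from station import r
s=r.sense();print(s["ee_pos"],s["gripper_width"],s["ft_force"],s["q"].round(2))
mv(s,[.39,-.404,.246],1.756)
E
```

```text
[ 0.38655473 -0.31187078  0.2445768 ] 0.008439593726821135 [ 1.50413775  0.2780894  -4.54243629] [-0.91 -0.15  1.9  -0.    1.4  -1.05]
shift [-91.6, -10.1, -1.5] rot [-0.001, -0.001, -0.038]
```

Request:
{"op": "apply_moves", "data": {
  "steps": [
    {"xyz":[-22,-2,-1],"rot":[0,0,-0.01]},
    {"xyz":[-44,-4,-2],"rot":[0,0,-0.02]},
    {"xyz":[-64,-7,-2],"rot":[0,0,-0.03]},
    {"xyz":[-80,-9,-2],"rot":[0,0,-0.038]},
    {"xyz":[-88,-10,-2],"rot":[0,0,-0.038]},
    {"xyz":[-92,-10,-2],"rot":[0,0,-0.038]},
    {"xyz":[-92,-10,-2],"rot":[0,0,-0.038]},
    {"xyz":[-92,-10,-2],"rot":[0,0,-0.038]}
  ]
}}

```text
time_s: 26.3
ee_pos: [0.3913, -0.403, 0.247]
eef_rot: [-2.006, -2.417, -0.001]
ft_force: [0.3, -0.4, -5.1]
gripper_width: 0.0086
grasp_force: 50.0
```

```bash
python3 - <<'E'
from h import *
from station import r
s=r.sense();print(s["ee_pos"],s["gripper_width"],s["ft_force"],s["q"].round(2))
mv(s,[.514,-.381,.246],1.756)
b=r.snapshot("side");cv2.imwrite("pics/s8.png",cv2.resize(b["color"][70:270,260:500],None,fx=3,fy=3,interpolation=cv2.INTER_CUBIC))
E
```

```text
[ 0.39128071 -0.40304237  0.24698704] 0.008636522161708605 [ 0.31317043 -0.40074228 -5.12238071] [-1.    0.01  1.74  0.    1.39 -1.19]
shift [-1.0, 124.7, 1.0] rot [-0.0, -0.001, 0.0]
```

View pics/s8.png

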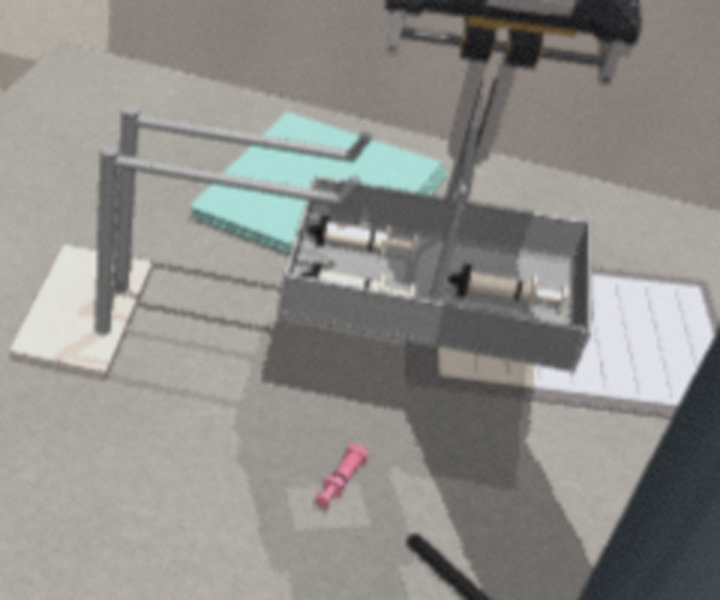

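The basket hangs level in front of the prongs with all three mids inside, and the prong tips at about (376,132) are ahead of the bar. Enter along +x.

Request:
{"op": "apply_moves", "data": {
  "steps": [
    {"xyz":[0,12,0],"rot":[0,0,0]},
    {"xyz":[0,30,0],"rot":[0,0,0]},
    {"xyz":[0,52,0],"rot":[0,0,0]},
    {"xyz":[0,74,0],"rot":[0,0,0]},
    {"xyz":[-1,95,0],"rot":[0,0,0]},
    {"xyz":[-1,112,0],"rot":[0,0,0]},
    {"xyz":[-1,122,0],"rot":[0,0,0]},
    {"xyz":[-1,126,0],"rot":[0,0,0]}
  ]
}}

```text
time_s: 27.15
ee_pos: [0.5165, -0.3809, 0.2468]
eef_rot: [-2.005, -2.418, -0.0]
ft_force: [-0.7, 0.4, -4.5]
gripper_width: 0.0078
grasp_force: 50.0
```

Request:
{"op": "apply_moves", "data": {
  "steps": [
    {"xyz":[0,0,0],"rot":[0,0,0]},
    {"xyz":[0,0,0],"rot":[0,0,0]},
    {"xyz":[0,0,0],"rot":[0,0,0]}
  ]
}}

```text
time_s: 27.45
ee_pos: [0.5146, -0.3818, 0.2471]
eef_rot: [-2.008, -2.416, 0.0]
ft_force: [0.2, 1.0, -3.9]
gripper_width: 0.0086
grasp_force: 50.0
```

```bash
python3 - <<'E'
from h import *
from station import r
s=r.sense();print(s["ee_pos"],s["gripper_width"],s["ft_force"],s["q"].round(2))
mv(s,[.514,-.381,.2035],1.756)
b=r.snapshot("side");cv2.imwrite("pics/s9.png",cv2.resize(b["color"][70:250,240:440],None,fx=3,fy=3,interpolation=cv2.INTER_CUBIC))
E
```

```text
[ 0.51464888 -0.38183886  0.24709673] 0.008601549774501322 [ 0.24041529  0.964151   -3.89679533] [-0.81  0.19  1.54 -0.    1.41 -1.  ]
shift [0.9, -0.5, 43.6] rot [-0.0, -0.0, -0.001]
```

View pics/s9.png

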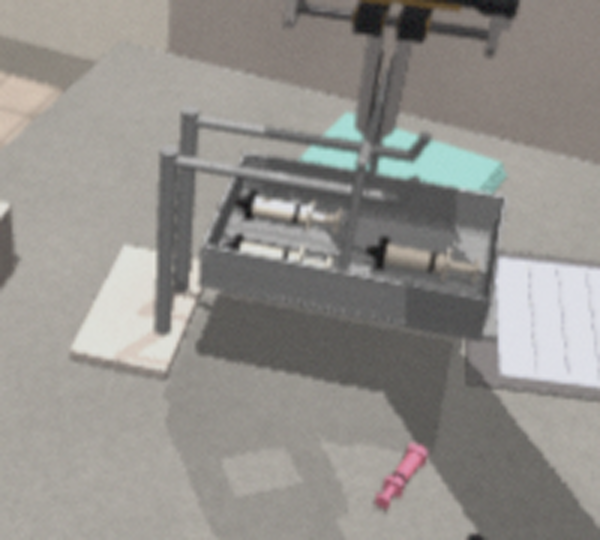

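The bar is over the prongs, just past the tips. Lower slowly.

Request:
{"op": "apply_moves", "data": {
  "steps": [
    {"xyz":[0,0,8],"rot":[0,0,0]},
    {"xyz":[0,0,18],"rot":[0,0,0]},
    {"xyz":[0,0,28],"rot":[0,0,0]},
    {"xyz":[0,0,36],"rot":[0,0,0]},
    {"xyz":[0,0,40],"rot":[0,0,0]},
    {"xyz":[0,0,41],"rot":[0,0,0]},
    {"xyz":[0,0,41],"rot":[0,0,0]}
  ]
}}

```text
time_s: 28.2
ee_pos: [0.5154, -0.3816, 0.2061]
eef_rot: [2.007, 2.417, 0.0]
ft_force: [-0.3, 0.1, -3.7]
gripper_width: 0.0087
grasp_force: 50.0
```

Request:
{"op": "apply_moves", "data": {
  "steps": [
    {"xyz":[0,0,0],"rot":[0,0,0]},
    {"xyz":[0,0,1],"rot":[0,0,0]},
    {"xyz":[0,0,1],"rot":[0,0,0]},
    {"xyz":[0,0,1],"rot":[0,0,0]}
  ]
}}

```text
time_s: 28.6
ee_pos: [0.5153, -0.3815, 0.2052]
eef_rot: [2.007, 2.417, -0.0]
ft_force: [-0.4, -0.0, -4.8]
gripper_width: 0.0089
grasp_force: 50.0
```

Still carrying the weight, so I lower by millimetres until it unloads.

Request:
{"op": "apply_moves", "data": {
  "steps": [
    {"xyz":[0,0,1],"rot":[0,0,0]},
    {"xyz":[0,0,1],"rot":[0,0,0]},
    {"xyz":[0,0,2],"rot":[0,0,0]},
    {"xyz":[0,0,2],"rot":[0,0,0]}
  ]
}}

```text
time_s: 29.0
ee_pos: [0.5153, -0.3816, 0.2033]
eef_rot: [2.007, 2.417, -0.0]
ft_force: [0.2, 0.3, -3.8]
gripper_width: 0.0086
grasp_force: 50.0
```

Request:
{"op": "apply_moves", "data": {
  "steps": [
    {"xyz":[0,0,1],"rot":[0,0,0]},
    {"xyz":[0,0,1],"rot":[0,0,0]},
    {"xyz":[0,0,1],"rot":[0,0,0]}
  ]
}}

```text
time_s: 29.3
ee_pos: [0.5154, -0.3817, 0.203]
eef_rot: [2.006, 2.417, -0.0]
ft_force: [-1.7, 1.3, 2.6]
gripper_width: 0.0086
grasp_force: 50.0
```

Request:
{"op": "apply_moves", "data": {
  "steps": [
    {"xyz":[0,0,0],"rot":[0,0,0]},
    {"xyz":[0,0,0],"rot":[0,0,0]},
    {"xyz":[0,0,0],"rot":[0,0,0]},
    {"xyz":[0,0,0],"rot":[0,0,0]},
    {"xyz":[0,0,0],"rot":[0,0,0]}
  ],
  "claw": 0.1
}}

```text
time_s: 29.8
ee_pos: [0.5153, -0.3816, 0.202]
eef_rot: [2.007, 2.417, -0.0]
ft_force: [-0.2, 0.6, -0.0]
gripper_width: 0.0418
grasp_force: 0.0
```

Request:
{"op": "apply_moves", "data": {
  "steps": [
    {"xyz":[0,0,-10],"rot":[0,0,0]},
    {"xyz":[0,0,-30],"rot":[0,0,0]},
    {"xyz":[0,0,-60],"rot":[0,0,0]},
    {"xyz":[0,0,-100],"rot":[0,0,0]},
    {"xyz":[0,0,-130],"rot":[0,0,0]},
    {"xyz":[0,-50,-130],"rot":[0,0,0]},
    {"xyz":[0,-100,-130],"rot":[0,0,0]},
    {"xyz":[0,-100,-130],"rot":[0,0,0]}
  ]
}}

```text
time_s: 30.6
ee_pos: [0.4134, -0.4009, 0.3332]
eef_rot: [2.012, 2.412, -0.002]
ft_force: [-0.2, -0.1, 0.3]
gripper_width: 0.0421
grasp_force: 0.0
```

```bash
python3 - <<'E'
from h import *
from station import r
s=r.sense();print(s["ee_pos"],s["gripper_width"],s["ft_force"])
b=r.snapshot("side");np.savez("side2.npz",**b)
E
```

```text
[ 0.41343565 -0.40091405  0.33321419] 0.04211668025006566 [-0.19723987 -0.05131901  0.30150165]
```

Request:
{"op": "apply_moves", "data": {
  "steps": [
    {"xyz":[0,0,0],"rot":[0,0,0]},
    {"xyz":[0,0,0],"rot":[0,0,0]},
    {"xyz":[0,0,0],"rot":[0,0,0]},
    {"xyz":[0,0,0],"rot":[0,0,0]},
    {"xyz":[0,0,0],"rot":[0,0,0]},
    {"xyz":[0,0,0],"rot":[0,0,0]},
    {"xyz":[0,0,0],"rot":[0,0,0]},
    {"xyz":[0,0,0],"rot":[0,0,0]}
  ]
}}

```text
time_s: 31.45
ee_pos: [0.417, -0.3999, 0.3321]
eef_rot: [-2.007, -2.417, 0.0]
ft_force: [-0.0, -0.3, -0.1]
gripper_width: 0.0424
grasp_force: 0.0
```

Request:
{"op": "apply_moves", "data": {
  "steps": [
    {"xyz":[0,0,0],"rot":[0,0,0]},
    {"xyz":[0,0,0],"rot":[0,0,0]},
    {"xyz":[0,0,0],"rot":[0,0,0]},
    {"xyz":[0,0,0],"rot":[0,0,0]},
    {"xyz":[0,0,0],"rot":[0,0,0]},
    {"xyz":[0,0,0],"rot":[0,0,0]},
    {"xyz":[0,0,0],"rot":[0,0,0]},
    {"xyz":[0,0,0],"rot":[0,0,0]}
  ]
}}

```text
time_s: 32.25
ee_pos: [0.417, -0.4, 0.3321]
eef_rot: [2.007, 2.417, -0.0]
ft_force: [0.3, 0.2, 0.0]
gripper_width: 0.0421
grasp_force: 0.0
```

Request:
{"op": "apply_moves", "data": {
  "steps": [
    {"xyz":[0,0,0],"rot":[0,0,0]},
    {"xyz":[0,0,0],"rot":[0,0,0]},
    {"xyz":[0,0,0],"rot":[0,0,0]},
    {"xyz":[0,0,0],"rot":[0,0,0]},
    {"xyz":[0,0,0],"rot":[0,0,0]},
    {"xyz":[0,0,0],"rot":[0,0,0]},
    {"xyz":[0,0,0],"rot":[0,0,0]},
    {"xyz":[0,0,0],"rot":[0,0,0]}
  ]
}}

```text
time_s: 33.05
ee_pos: [0.417, -0.4, 0.3321]
eef_rot: [2.007, 2.417, 0.0]
ft_force: [-0.2, 0.6, 0.0]
gripper_width: 0.0423
grasp_force: 0.0
```

Request:
{"op": "apply_moves", "data": {
  "steps": [
    {"xyz":[0,0,0],"rot":[0,0,0]},
    {"xyz":[0,0,0],"rot":[0,0,0]},
    {"xyz":[0,0,0],"rot":[0,0,0]},
    {"xyz":[0,0,0],"rot":[0,0,0]},
    {"xyz":[0,0,0],"rot":[0,0,0]},
    {"xyz":[0,0,0],"rot":[0,0,0]},
    {"xyz":[0,0,0],"rot":[0,0,0]},
    {"xyz":[0,0,0],"rot":[0,0,0]}
  ]
}}

```text
time_s: 33.85
ee_pos: [0.4169, -0.4, 0.3321]
eef_rot: [-2.007, -2.417, -0.0]
ft_force: [0.7, 0.3, 0.1]
gripper_width: 0.0422
grasp_force: 0.0
```

Request:
{"op": "apply_moves", "data": {
  "steps": [
    {"xyz":[0,0,0],"rot":[0,0,0]},
    {"xyz":[0,0,0],"rot":[0,0,0]},
    {"xyz":[0,0,0],"rot":[0,0,0]},
    {"xyz":[0,0,0],"rot":[0,0,0]},
    {"xyz":[0,0,0],"rot":[0,0,0]},
    {"xyz":[0,0,0],"rot":[0,0,0]},
    {"xyz":[0,0,0],"rot":[0,0,0]},
    {"xyz":[0,0,0],"rot":[0,0,0]}
  ]
}}

```text
time_s: 34.65
ee_pos: [0.417, -0.3999, 0.332]
eef_rot: [-2.007, -2.417, -0.0]
ft_force: [0.3, -0.8, 0.1]
gripper_width: 0.0421
grasp_force: 0.0
```

```bash
python3 - <<'E'
from h import *
from station import r
I=[cv2.cvtColor(r.snapshot("side")["color"],6).astype(int) for _ in range(12)]
w=np.s_[90:190,290:410]
print([float(np.abs(I[k][w]-I[0][w]).mean().round(2)) for k in range(1,12)], np.abs(I[11][w]-cv2.cvtColor(load("side2")["color"],6)[w]).mean())
cv2.imwrite("pics/s10.png",np.array(I[11],np.uint8)[60:420,60:480])
E
```

```text
[1.53, 1.52, 1.52, 1.52, 1.53, 1.5, 1.52, 1.53, 1.52, 1.49, 1.51] 3.2395833333333335
```

View pics/s10.png

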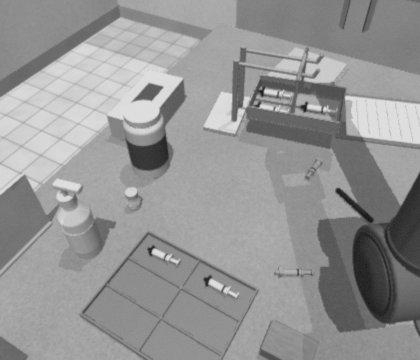

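The basket hangs on both prongs with three mids in it, at about (355,155). Two smalls lie flat in the tray, at (223,316) and (281,347), and the bystanders are standing. I wait a little longer, check it is still, and hand in.

Request:
{"op": "apply_moves", "data": {
  "steps": [
    {"xyz":[0,0,0],"rot":[0,0,0]},
    {"xyz":[0,0,0],"rot":[0,0,0]},
    {"xyz":[0,0,0],"rot":[0,0,0]},
    {"xyz":[0,0,0],"rot":[0,0,0]},
    {"xyz":[0,0,0],"rot":[0,0,0]},
    {"xyz":[0,0,0],"rot":[0,0,0]},
    {"xyz":[0,0,0],"rot":[0,0,0]},
    {"xyz":[0,0,0],"rot":[0,0,0]}
  ]
}}

```text
time_s: 36.05
ee_pos: [0.417, -0.3999, 0.332]
eef_rot: [2.007, 2.417, 0.0]
ft_force: [0.8, 0.3, 0.0]
gripper_width: 0.0422
grasp_force: 0.0
```

Request:
{"op": "apply_moves", "data": {
  "steps": [
    {"xyz":[0,0,0],"rot":[0,0,0]},
    {"xyz":[0,0,0],"rot":[0,0,0]},
    {"xyz":[0,0,0],"rot":[0,0,0]},
    {"xyz":[0,0,0],"rot":[0,0,0]},
    {"xyz":[0,0,0],"rot":[0,0,0]},
    {"xyz":[0,0,0],"rot":[0,0,0]},
    {"xyz":[0,0,0],"rot":[0,0,0]},
    {"xyz":[0,0,0],"rot":[0,0,0]}
  ]
}}

```text
time_s: 36.85
ee_pos: [0.417, -0.4, 0.3321]
eef_rot: [2.007, 2.417, 0.0]
ft_force: [-0.4, 0.4, -0.3]
gripper_width: 0.0425
grasp_force: 0.0
```

Request:
{"op": "apply_moves", "data": {
  "steps": [
    {"xyz":[0,0,0],"rot":[0,0,0]},
    {"xyz":[0,0,0],"rot":[0,0,0]},
    {"xyz":[0,0,0],"rot":[0,0,0]},
    {"xyz":[0,0,0],"rot":[0,0,0]},
    {"xyz":[0,0,0],"rot":[0,0,0]},
    {"xyz":[0,0,0],"rot":[0,0,0]},
    {"xyz":[0,0,0],"rot":[0,0,0]},
    {"xyz":[0,0,0],"rot":[0,0,0]}
  ]
}}

```text
time_s: 37.65
ee_pos: [0.4169, -0.4, 0.3321]
eef_rot: [-2.007, -2.417, 0.0]
ft_force: [-0.8, -0.5, 0.8]
gripper_width: 0.0425
grasp_force: 0.0
```

```bash
python3 - <<'E'
from h import *
from station import r
a=cv2.imread("pics/s10.png",0).astype(int);b=cv2.cvtColor(r.snapshot("side")["color"],6)[60:420,60:480].astype(int)
m=np.abs(a-b)[30:130,230:350].mean();print(m)
if m<1.8: print(r.hand_in())
E
```

```text
1.5284166666666668
the job is handed in; nothing more can be done
None
```

The job is handed in: all three 20 ml syringes are in the basket, which hangs at rest on both prongs; the two 10 ml syringes lie flat in the tray, and the pump bottle, wipes and vial were left alone.

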